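# Snap the blue food tub shut

## Task

The food tub with the blue lid is packed: press on the white pad at the free edge of its lid, opposite the hinge, and push the lid down past the spring catch until it clicks and stays shut flush by itself, then let go. The tub with the orange lid is still being filled: leave its lid standing open just as it is.

Things in the scene. Friction and masses are not known exactly. Their poses are not given: they have to be found in the camera images.
- blue_lid (a joint): Angle (rad) of the blue lid, 182 x 156 x 6 mm, of a clear fixed tub 180 x 150 x 90 mm high: 0 = shut, flush; grows as the free edge rises. Starts at 0.35 to 0.65, stays where left; swings at about 1 N. At 0.07 its edge meets the catch's steel nose on the tub wall; 7 to 10 N down on the pad takes it past at 0.04, and it snaps under and is held below 0.01; pressed less far it stays ajar. Hard stop at 0.
- blue_pad: Centre of the top of the white press pad (36 x 50 mm, 2 mm thick, gives 1 mm) at the middle of the blue lid's free edge. Turns with the lid: z is the lid's outward normal (up when shut), x points along the lid to the hinge, y parallel to the hinge. The hinge line is 150 mm from here along x and 8 mm along -z. Lid shut: 99 mm above the table; catch nose then 43 mm beyond along -x, its top 105 mm above the table.
- orange_lid (a joint): Angle (rad) of the orange lid, 182 x 156 x 6 mm, of a clear fixed tub 180 x 150 x 90 mm high: 0 = shut, flush; grows as the free edge rises. Same tub and catch as the blue one. Starts at 0.35 to 0.65 and must stay there.
- orange_pad: Centre of the top of the white press pad (36 x 50 mm, 2 mm thick, gives 1 mm) at the middle of the orange lid's free edge. Turns with the lid: z is the lid's outward normal (up when shut), x points along the lid to the hinge, y parallel to the hinge. The hinge line is 150 mm from here along x and 8 mm along -z. Must not be moved.

How it is judged:
By the outcome, as a careful person would: the job done as asked, in the order asked, and still so for the second after the job is handed in, with the robot touching nothing.
It also fails if it takes over 29 s, if anything falls off the work surface, if the arm or the gripper's body presses on something with over 40 N, if the wrist force passes 120 N, or if a joint passes its speed limit or range.

## Robot

A 6-joint arm with a two-finger parallel gripper is mounted at the origin on the work surface. World frame = base frame: x ahead of the robot, y to its left, z up, the work surface at z = 0. Lengths are in m, angles in degrees, forces in N, time in s.
With the tool pointing down it reaches from about 0.375 to 0.9 m from the base axis. Payload 3.1 kg.
Tool frame: the origin (TCP) lies at the very end of the fingers, on their centre line; the grasp point (between the pads) lies 19 mm behind it; z points along the fingers, y is the line along which they close (so a half turn about z gives the same grasp; the last joint's range is limited). The gripper opens to 87 mm and grips with 3 to 60 N. Pads are 19 mm wide; open, the fingers measure 117 mm over their backs; the gripper's body (75 mm by 190 mm) begins 51 mm behind the grasp point.
Start: joints at [61.507, 30.224, 82.088, -0, 67.689, -10.227], TCP at [0.196, 0.593, 0.189] pointing down, gripper open.
Joint ranges: [-176.69, 176.69], [-43.24, 126.21], [12.49, 139.97], [-82, 262], [0, 151.66], [-163.58, 163.58]. Speed limits (degrees/s): [159.86, 159.86, 180, 180, 180, 180].

## Interface

Orientations are given as a 3x3 rotation matrix whose columns are the frame's x, y, z axes.
In Python, from rig import bot, imaging gives the robot as it stands.
- The arm moves only by the tool drive_tool, never from a script. Its argument "deltas" is text: rows parted by semicolons, each of 5 numbers parted by spaces: the finger opening in mm, from 0 to 87, then the shift along the world's x, y, z in mm, then the turn about the world's z in rad. In form: jaw dx dy dz twist; .... A call has 1 to 12 rows; each row is the pose to reach, as a shift and turn from the pose commanded when the call began; what a row does not reach only later rows make up. A row lasts 1/10 s, in which the tool goes at most 50 mm and 8.59 degrees, less where a joint would pass 70% of its speed; a pose out of reach is approached as far as the arm can. A call with a gripper value outside its range is refused whole. The fingers move at their own pace and stop on an object; the grip force is fixed at half the most. Time passes only in rows, so rows that repeat a pose let the fingers close. It gives the time, the measured TCP pose, the force, the opening and the grip force at its end, in the units of the state.
- bot.read_state(): the state, without advancing time (a new reading comes with each control period).
- imaging.capture(name): name is "scene" or "top" or "wrist"; returns the picture (420x560x3 uint8, red, green, blue); there is no depth.
- imaging.camera_model(name): a dict with "fx", "fy", "cx", "cy" (pixels), "T" (4x4, takes a point from camera to world coordinates). Camera axes: x right, y down, z forward; pixel columns grow to the right and rows downward; lengths in m; the calibration is good to about 2 mm. A picture is of the moment at which its call begins: read the wrist's pose just before it. camera_model takes no time and is no camera call; for the wrist camera it gives the pose at the moment of the call.
- bot.hand_in(): hands the job in; it is judged then, once.
The state is a dict: "time_s": time; "joint_positions": joint angles; "qvel": joint speeds; "tau": joint torques, N m; "position": TCP position; "tcp_rot": TCP orientation; "force": force on the tool from outside, world axes, zero at the start; "moment": the same for the moment, N m; "opening": opening from 0.0 (shut) to 1.0 (fully open); "grasp_force": force on a finger pad.
Only numpy, scipy, OpenCV 4.12 (cv2) and the standard library are available. Lean on these libraries where they do the work, as an engineer would, in place of code of your own. Each camera call takes 0.05 s, during which the arm holds its last target. There are 200 camera calls.

## Working session

There is one attempt and no reset: what is moved stays moved. The work goes in short steps, Python scripts to look and compute and a tool call to move; the robot and the scene stay as the last step left them, time stands still between calls to the robot, and variables do not carry over. Pictures are saved under pics/ and viewed, at most 10 in all, crops included, and the job is handed in when it is done.

Besides the shell and the picture viewer there is one more tool, called after "Request:" by a JSON object that holds its "op" and its "data", one argument or row to a line. drive_tool: Moves the arm, as the interface text tells. Its arguments: {"type":"object","properties":{"deltas":{"type":"string"}},"required":["deltas"]}

```bash
mkdir -p pics; python3 - <<'E'
from rig import bot, imaging
import cv2, numpy as np
np.set_printoptions(precision=4,suppress=True)
s=bot.read_state();print(s['time_s'],s['position'],s['tcp_rot'],s['opening'],s['force'])
for n in("scene","top"):
    cv2.imwrite(f'pics/{n}0.png',imaging.capture(n)[:,:,::-1])
    m=imaging.camera_model(n);print(n,m['fx'],m['fy'],m['cx'],m['cy']);print(m['T'])
E
```

```text
0.0 [0.1955 0.5928 0.1881] [[-0.9496  0.3134 -0.001 ]
 [ 0.3134  0.9496 -0.0019]
 [ 0.0004 -0.0021 -1.    ]] 0.998348257337074 [ 0.5134 -0.1533 -0.0239]
scene 449.91349059405064 449.91349059405064 273.50688738336135 205.67720669211295
[[ 0.1235  0.7144 -0.6888  1.3792]
 [ 0.9922 -0.0773  0.0977 -0.1092]
 [ 0.0165 -0.6955 -0.7183  0.9563]
 [ 0.      0.      0.      1.    ]]
top 481.4270198790325 481.4270198790325 279.6880052004056 201.16710693702274
[[-0.0889 -0.9672  0.2378  0.384 ]
 [-0.996   0.0849 -0.027   0.0226]
 [ 0.006  -0.2393 -0.9709  1.0266]
 [ 0.      0.      0.      1.    ]]
```

View pics/scene0.png

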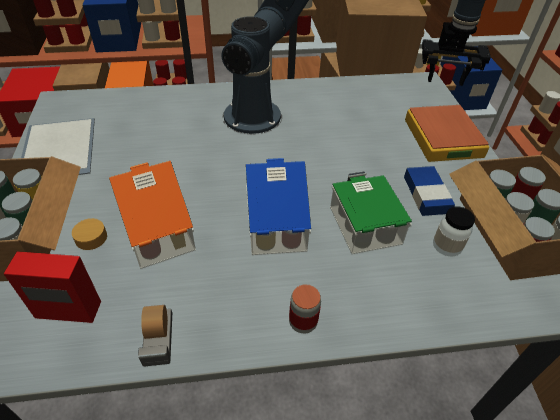

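View pics/top0.png

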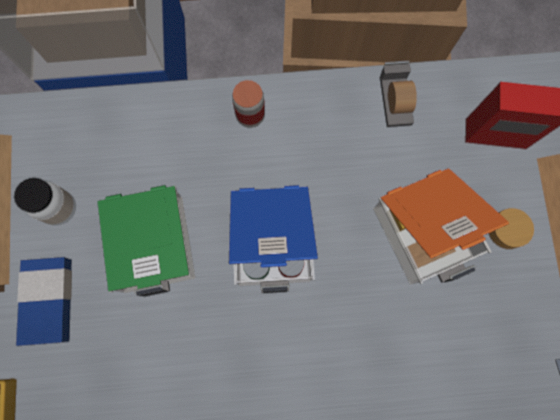

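The blue lid is in the middle of both views. Its pad is at about (277,173) in scene and (272,246) in top, with the free edge and catch on the robot side. Next I triangulate the pad corners and lid corners.

```bash
cat > h.py <<'E'
import cv2, numpy as np
from rig import bot, imaging
np.set_printoptions(precision=4,suppress=True)
def P(n):
    m=imaging.camera_model(n);K=np.array([[m['fx'],0,m['cx']],[0,m['fy'],m['cy']],[0,0,1]])
    return K@np.linalg.inv(m['T'])[:3]
def tri(a,b):
    X=cv2.triangulatePoints(P('scene'),P('top'),np.array(a,float).T,np.array(b,float).T);return (X[:3]/X[3]).T
E
python3 - <<'E'
from h import *
a=cv2.imread('pics/scene0.png')[145:265,225:330];b=cv2.imread('pics/top0.png')[175:300,215:330]
f=lambda i:cv2.resize(i,(400,480),interpolation=cv2.INTER_CUBIC)
cv2.imwrite('pics/c1.png',np.hstack([f(a),f(b)]))
for n,o,r in(('scene0',(255,160),(300,190)),('top0',(245,225),(300,262))):
    i=cv2.imread(f'pics/{n}.png').astype(int)
    c=i[o[1]:r[1],o[0]:r[0]]
    m=(c[:,:,2]>110).astype(np.uint8)  # red channel: white pad vs blue
    m=cv2.morphologyEx(m,cv2.MORPH_CLOSE,np.ones((5,5)))
    k,l,st,ce=cv2.connectedComponentsWithStats(m)
    j=1+st[1:,4].argmax();print(n,st[j],ce[j]+o)
    print(cv2.boxPoints(cv2.minAreaRect(np.argwhere(l==j)[:,::-1].astype(np.float32)))+o)
E
```

```text
scene0 [ 12   7  19  14 248] [275.9274 173.5484]
[[267. 167.]
 [285. 167.]
 [285. 180.]
 [267. 180.]]
top0 [ 13  12  30  18 470] [272.2681 245.1596]
[[257.6109 237.7743]
 [286.1245 235.9922]
 [287.1556 252.4903]
 [258.642  254.2724]]
```

View pics/c1.png

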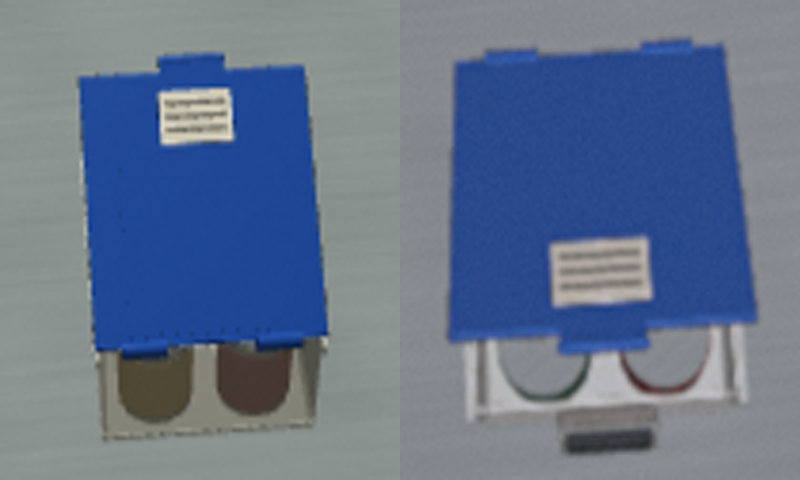

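```bash
python3 - <<'E'
from h import *
S=np.array([(159,91),(231,87),(234,140),(162,145),(79,78),(303,66),(328,334),(94,350)],float)
T=np.array([(252,300),(153,306),(150,241),(249,236),(357,320),(48,340),(55,62),(323,45)],float)
S=(S+.5)/[400/105,4]-.5+[225,145];T=(T+.5)/[400/115,480/125]-.5+[215,175]
X=tri(S,T);print(X)
c=X[:4].mean(0);print('pad',c,'sizes',[np.linalg.norm(X[i]-X[i+1]) for i in(0,1,2,4,5,6)])
L=X[4:];u=(L[2]+L[3]-L[0]-L[1]);print('xdir',u/np.linalg.norm(u),'yaw',np.degrees(np.arctan2(u[1],u[0])))
v=L[1]+L[2]-L[0]-L[3];print('yaw from y',np.degrees(np.arctan2(-v[0],v[1])))
print('ang by z',np.arcsin((c[2]-.099)/.15), 'by dir',np.arcsin(-u[2]/np.linalg.norm(u)))
R=bot.read_state()['tcp_rot'];print('tool yaw y-axis',np.degrees(np.arctan2(R[1,1],R[0,1])))
E
```

```text
[[ 0.4966 -0.0054  0.1821]
 [ 0.4982  0.0444  0.1823]
 [ 0.5311  0.0433  0.1655]
 [ 0.5293 -0.0071  0.1644]
 [ 0.4823 -0.058   0.1856]
 [ 0.4868  0.0972  0.1861]
 [ 0.6422  0.0927  0.0947]
 [ 0.638  -0.0629  0.094 ]]
pad [0.5138 0.0188 0.1736] sizes [np.float64(0.04990350135599506), np.float64(0.03696967356799368), np.float64(0.05046678209440925), np.float64(0.15528515681319371), np.float64(0.18031348872294578), np.float64(0.1556790014349494)]
xdir [ 0.8618 -0.0259 -0.5066] yaw -1.7221609681442904
yaw from y -1.6002278852384981
ang by z 0.5203138822825198 by dir 0.5312411240871662
tool yaw y-axis 71.73355796582648
```

Request:
{"op": "drive_tool", "data": {
  "deltas": "0 0 0 45 0; 0 0 0 90 0; 0 20 -40 90 0.1; 0 320 -574 90 0.29; 0 320 -574 90 0.29; 0 320 -574 90 0.29; 0 320 -574 90 0.29; 0 320 -574 90 0.29; 0 320 -574 90 0.29; 0 320 -574 90 0.29; 0 320 -574 90 0.29; 0 320 -574 90 0.29"
}}

```text
time_s: 1.3
position: [0.4356, 0.161, 0.2789]
tcp_rot: [[-1.0, 0.029, -0.0], [0.029, 1.0, 0.0], [0.0, 0.0, -1.0]]
force: [1.2, 0.1, -0.3]
opening: 0.028
grasp_force: 0.0
```

Request:
{"op": "drive_tool", "data": {
  "deltas": "0 40 -75 0 0; 0 70 -128 0 0; 0 70 -128 0 0; 0 70 -128 0 0; 0 70 -128 0 0; 0 70 -128 0 0"
}}

```text
time_s: 1.9
position: [0.5042, 0.0358, 0.2786]
tcp_rot: [[-1.0, 0.028, -0.002], [0.028, 1.0, 0.001], [0.002, 0.001, -1.0]]
force: [-0.1, 0.3, -0.2]
opening: 0.008
grasp_force: 0.0
```

Request:
{"op": "drive_tool", "data": {
  "deltas": "0 5 -10 -40 0; 0 9 -17 -85 0; 0 9 -17 -95 0; 0 5 -17 -108 0; 0 0 -17 -121 0; 0 -3 -17 -128 0; 0 -6 -17 -135 0; 0 -8 -17 -142 0; 0 -10 -17 -149 0; 0 -12 -17 -157 0; 0 -13 -17 -161 0; 0 -13 -17 -161 0"
}}

```text
time_s: 3.1
position: [0.4918, 0.0179, 0.1173]
tcp_rot: [[-1.0, 0.029, -0.001], [0.029, 1.0, 0.0], [0.001, 0.0, -1.0]]
force: [-0.3, 0.7, -0.5]
opening: 0.007
grasp_force: 0.0
```

```bash
python3 - <<'E'
from h import *
s=bot.read_state();print(s['time_s'],s['position'],s['force'])
f=lambda i:i[:,:,::-1]
cv2.imwrite('pics/v2.png',cv2.resize(np.hstack([f(imaging.capture('scene'))[60:300,100:450],f(imaging.capture('top'))[100:340,170:520]]),(798,274)))
E
```

```text
3.1 [0.4918 0.0179 0.1173] [-0.2895  0.705  -0.5484]
```

View pics/v2.png

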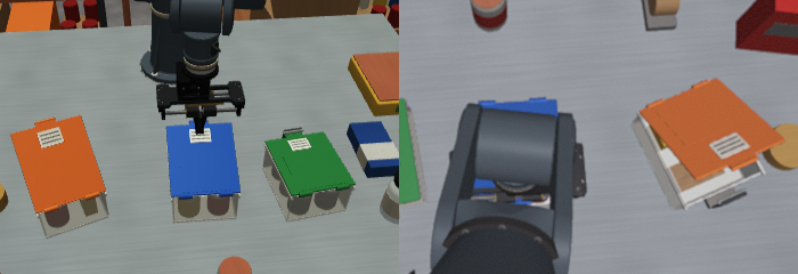

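The closed fingers are on the blue pad and the lid has come down with them. The orange lid is unmoved. Next is the press past the catch.

Request:
{"op": "drive_tool", "data": {
  "deltas": "0 -1 0 -4 0; 0 -1 0 -7 0; 0 -2 0 -10 0; 0 -2 0 -12 0; 0 -2 0 -14 0; 0 -2 0 -16 0; 0 -2 0 -18 0; 0 -2 0 -19 0; 0 -2 0 -19 0"
}}

```text
time_s: 4.1
position: [0.4903, 0.0179, 0.0989]
tcp_rot: [[-1.0, 0.029, -0.0], [0.029, 1.0, 0.0], [0.0, 0.0, -1.0]]
force: [-0.6, -0.5, 0.1]
opening: 0.0
grasp_force: 0.1
```

Request:
{"op": "drive_tool", "data": {
  "deltas": "0 0 0 -1 0; 0 0 0 -2 0; 0 0 0 -2 0"
}}

```text
time_s: 4.4
position: [0.4904, 0.0178, 0.097]
tcp_rot: [[-1.0, 0.029, 0.0], [0.029, 1.0, -0.0], [-0.0, -0.0, -1.0]]
force: [0.0, 0.1, 1.3]
opening: 0.007
grasp_force: 0.3
```

Request:
{"op": "drive_tool", "data": {
  "deltas": "0 0 0 -1 0; 0 0 0 -2 0; 0 0 0 -2 0"
}}

```text
time_s: 4.7
position: [0.4903, 0.0179, 0.0949]
tcp_rot: [[-1.0, 0.029, -0.0], [0.029, 1.0, 0.0], [0.0, 0.0, -1.0]]
force: [0.1, 0.5, 0.9]
opening: 0.01
grasp_force: 0.3
```

```bash
python3 - <<'E'
from h import *
s=bot.read_state();print(s['time_s'],s['position'],s['force'],s['tau'])
a=imaging.capture('scene')[130:270,220:340,::-1];b=imaging.capture('wrist')[:,:,::-1]
cv2.imwrite('pics/v3.png',np.hstack([cv2.resize(a,(400,467),interpolation=cv2.INTER_CUBIC),cv2.resize(b,(400,467))]))
E
```

```text
4.7 [0.4903 0.0179 0.0949] [0.0552 0.4553 0.9168] [  0.0098 -35.5488 -10.9439  -0.018   -0.027    0.0003]
```

View pics/v3.png

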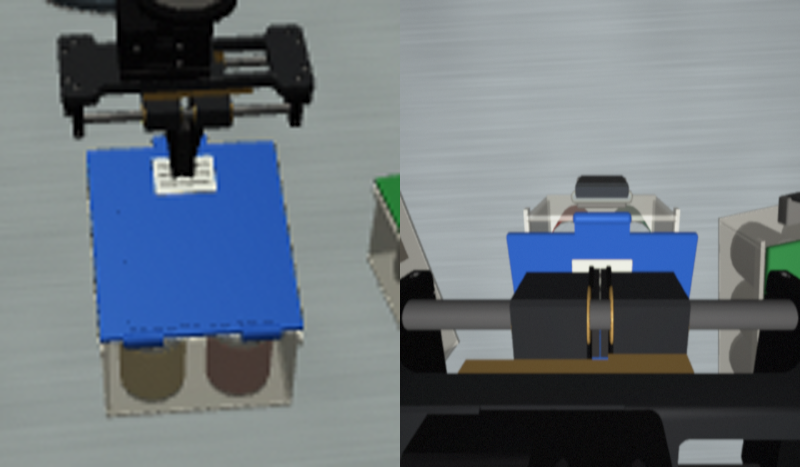

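The lid is still ajar: its tab has not reached the catch in the wrist view. The tip is centred on the pad, so I continue down by force.

Request:
{"op": "drive_tool", "data": {
  "deltas": "0 0 0 -2 0; 0 0 0 -4 0; 0 0 0 -6 0; 0 0 0 -6 0"
}}

```text
time_s: 5.2
position: [0.4902, 0.0179, 0.0887]
tcp_rot: [[-1.0, 0.029, -0.0], [0.029, 1.0, 0.0], [0.0, 0.0, -1.0]]
force: [-0.1, -0.2, 0.8]
opening: 0.01
grasp_force: 0.1
```

```bash
python3 - <<'E'
from h import *
i=imaging.capture('scene')[:,:,::-1].copy()
y=np.radians(-1.65);ex=np.array([np.cos(y),np.sin(y),0]);ey=np.array([-ex[1],ex[0],0]);ez=np.array([0,0,1.])
H=np.array([.5138,.0188,0])+.1258*ex+.0915*ez
PM=P('scene')
def pt(a,u,v,w=.006):
    X=ex*np.cos(a)-ez*np.sin(a);Z=ex*np.sin(a)+ez*np.cos(a)
    q=PM@np.append(H-u*X+v*ey+w*Z,1);return q[:2]/q[2]
for a in(0,.05,.1,.15,.2,.525):print(a,pt(a,.175,-.078),pt(a,.175,.078),pt(a,.15,0,.008))
print(pt(.1,-.005,-.078),pt(.1,-.005,.078))
m=cv2.inRange(i[140:240,235:320].astype(np.int16),np.array([90,0,0],np.int16),np.array([300,255,70],np.int16))
r,c=np.nonzero(m)
for k in(245,250,255,300,305): 
    w=np.nonzero(m[:,k-235])[0];print(k,w.min()+140 if len(w) else None,w.max()+140 if len(w) else None)
b=cv2.resize(i[135:255,220:340],(590,590),interpolation=cv2.INTER_CUBIC);cv2.imwrite('pics/v4.png',b)
E
```

```text
0 [246.1126 183.5739] [301.5744 180.6392] [274.8561 187.7324]
0.05 [246.0366 181.3971] [301.7914 178.4679] [274.9277 185.9047]
0.1 [245.9685 179.3138] [302.0317 176.3887] [275.013  184.1635]
0.15 [245.9084 177.3295] [302.2951 174.4068] [275.1121 182.5136]
0.2 [245.8568 175.4497] [302.5816 172.5279] [275.2248 180.9596]
0.525 [245.7425 166.1649] [304.9903 163.2084] [276.2891 173.5193]
[249.9159 232.8271] [311.386  229.0485]
245 None None
250 177 232
255 177 231
300 174 230
305 196 229
```

View pics/v4.png

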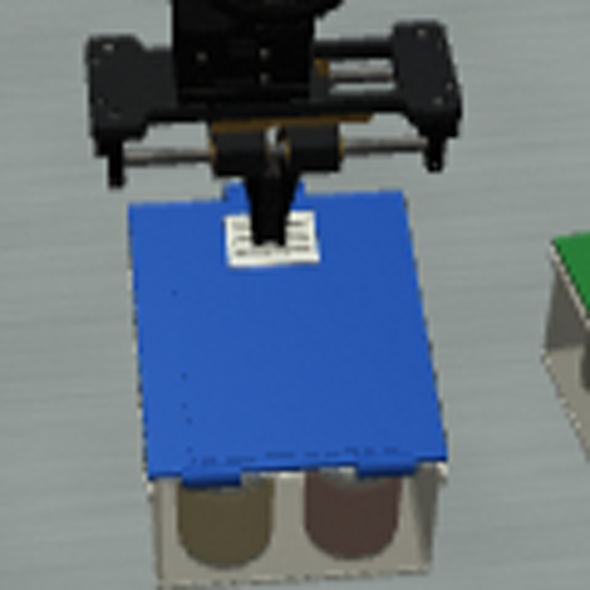

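Request:
{"op": "drive_tool", "data": {
  "deltas": "0 0 0 -2 0; 0 0 0 -4 0; 0 0 0 -6 0; 0 0 0 -8 0; 0 0 0 -8 0"
}}

```text
time_s: 5.75
position: [0.4902, 0.0179, 0.0807]
tcp_rot: [[-1.0, 0.029, -0.0], [0.029, 1.0, 0.0], [0.0, 0.0, -1.0]]
force: [-0.9, 0.3, -0.3]
opening: 0.005
grasp_force: 0.1
```

Request:
{"op": "drive_tool", "data": {
  "deltas": "0 0 0 -1 0; 0 0 0 -2 0; 0 0 0 -3 0; 0 0 0 -4 0; 0 0 0 -4 0"
}}

```text
time_s: 6.25
position: [0.4903, 0.0179, 0.077]
tcp_rot: [[-1.0, 0.029, -0.0], [0.029, 1.0, 0.0], [0.0, -0.0, -1.0]]
force: [-0.9, 0.7, 1.3]
opening: 0.007
grasp_force: 0.6
```

```bash
python3 - <<'E'
from h import *
s=bot.read_state();print(s['time_s'],s['position'],s['force'])
i=imaging.capture('scene')[:,:,::-1].copy();w=imaging.capture('wrist')[:,:,::-1]
m=cv2.inRange(i[140:240,235:320].astype(np.int16),np.array([90,0,0],np.int16),np.array([300,255,70],np.int16))
for k in(250,255,300): print(k,np.nonzero(m[:,k-235])[0].min()+140)
cv2.imwrite('pics/v5.png',np.hstack([cv2.resize(i[135:255,220:340],(400,400),interpolation=cv2.INTER_CUBIC),cv2.resize(w,(400,400))]))
E
```

```text
6.25 [0.4903 0.0179 0.077 ] [-0.8559  0.7456  1.311 ]
250 180
255 179
300 177
```

View pics/v5.png

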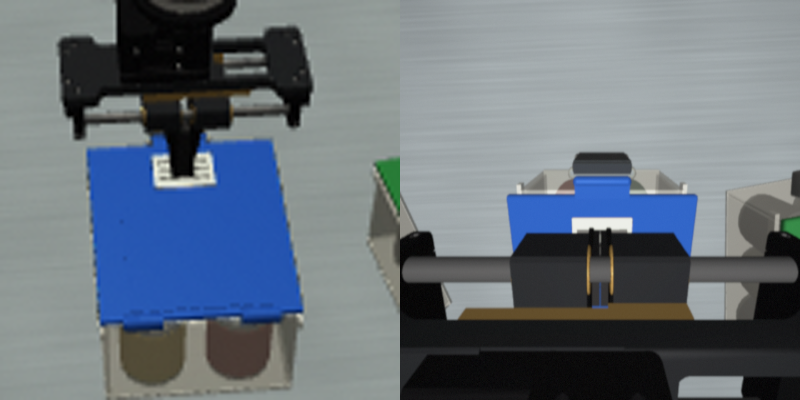

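Request:
{"op": "drive_tool", "data": {
  "deltas": "0 0 0 -1 0; 0 0 0 -2 0; 0 0 0 -3 0; 0 0 0 -4 0"
}}

```text
time_s: 6.75
position: [0.4901, 0.0179, 0.0738]
tcp_rot: [[-1.0, 0.029, -0.0], [0.029, 1.0, -0.0], [0.0, -0.0, -1.0]]
force: [-2.4, 0.1, 8.3]
opening: 0.011
grasp_force: 4.2
```

Request:
{"op": "drive_tool", "data": {
  "deltas": "0 0 0 -1 0; 0 0 0 -2 0; 0 0 0 -3 0"
}}

```text
time_s: 7.05
position: [0.4904, 0.0179, 0.0701]
tcp_rot: [[-1.0, 0.029, 0.001], [0.029, 1.0, -0.0], [-0.001, -0.0, -1.0]]
force: [0.0, -0.1, -0.9]
opening: 0.005
grasp_force: 0.0
```

The force peaked at 8.3 N and then dropped, which looks like the snap. I press a little further to confirm the hard stop.

Request:
{"op": "drive_tool", "data": {
  "deltas": "0 0 0 -1 0; 0 0 0 -2 0; 0 0 0 -2 0"
}}

```text
time_s: 7.35
position: [0.4905, 0.0178, 0.0677]
tcp_rot: [[-1.0, 0.029, -0.0], [0.029, 1.0, 0.0], [0.0, 0.0, -1.0]]
force: [0.7, -1.1, 0.6]
opening: 0.008
grasp_force: 0.0
```

Request:
{"op": "drive_tool", "data": {
  "deltas": "0 0 0 -1 0; 0 0 0 -2 0; 0 0 0 -3 0; 0 0 0 -3 0"
}}

```text
time_s: 7.75
position: [0.4905, 0.0178, 0.0652]
tcp_rot: [[-1.0, 0.029, 0.0], [0.029, 1.0, -0.0], [-0.0, -0.0, -1.0]]
force: [-1.0, -0.1, 3.5]
opening: 0.003
grasp_force: 1.6
```

Request:
{"op": "drive_tool", "data": {
  "deltas": "0 0 0 -1 0; 0 0 0 -2 0; 0 0 0 -2 0"
}}

```text
time_s: 8.05
position: [0.4905, 0.0178, 0.0644]
tcp_rot: [[-1.0, 0.029, 0.001], [0.029, 1.0, -0.0], [-0.001, -0.0, -1.0]]
force: [-1.9, 0.9, 12.8]
opening: 0.004
grasp_force: 6.5
```

Rigid contact at 12.8 N, so the lid is at its hard stop. Releasing straight up.

Request:
{"op": "drive_tool", "data": {
  "deltas": "0 0 0 10 0; 0 0 0 40 0; 0 0 0 80 0; 0 0 0 120 0; 0 -50 50 140 0; 0 -80 90 140 0; 0 -90 130 140 0; 0 -100 170 140 0; 0 -100 210 140 0; 0 -100 250 140 0; 0 -100 290 140 0; 0 -100 290 140 0"
}}

```text
time_s: 9.25
position: [0.3905, 0.3121, 0.2033]
tcp_rot: [[-1.0, 0.024, 0.002], [0.024, 1.0, 0.003], [-0.002, 0.003, -1.0]]
force: [-0.3, -0.2, 0.1]
opening: -0.001
grasp_force: 0.0
```

```bash
python3 - <<'E'
from h import *
s=bot.read_state();print(s['time_s'],s['position'],s['force'])
i=imaging.capture('scene')[:,:,::-1].copy();t=imaging.capture('top')[:,:,::-1].copy()
for n,x in(('scene0',i),('top0',t)):
    o=cv2.imread(f'pics/{n}.png'); r=(slice(140,280),slice(100,200)) if n=='scene0' else (slice(160,290),slice(370,510))
    print(n,'orange mean diff',np.abs(o[r].astype(int)-x[r]).mean())
m=cv2.inRange(i[140:240,235:320].astype(np.int16),np.array([90,0,0],np.int16),np.array([300,255,70],np.int16))
for k in(250,255,300): print(k,np.nonzero(m[:,k-235])[0].min()+140)
cv2.imwrite('pics/v6.png',np.hstack([cv2.resize(i[135:255,220:340],(400,400),interpolation=cv2.INTER_CUBIC),cv2.resize(t[180:300,215:335],(400,400),interpolation=cv2.INTER_CUBIC)]))
E
```

```text
9.25 [0.3905 0.3121 0.2033] [-0.3169 -0.1542  0.1172]
scene0 orange mean diff 2.819952380952381
top0 orange mean diff 1.8374175824175825
250 183
255 183
300 180
```

View pics/v6.png

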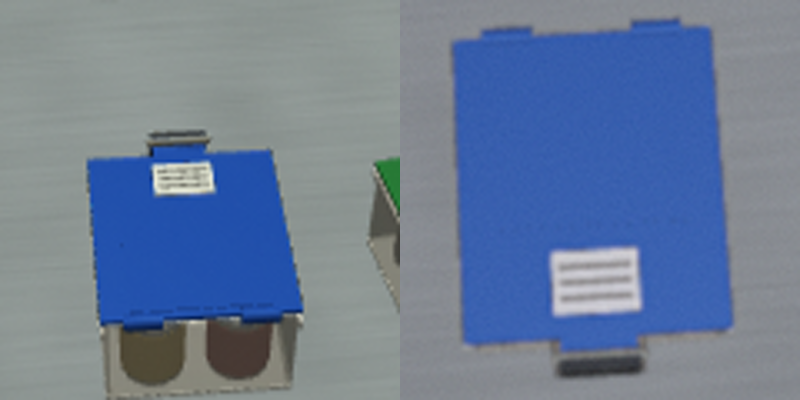

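The blue lid is shut with its tab under the catch. Its free edge sits at row 183, and a shut lid predicts 183.6. The orange lid is unchanged and the arm is clear.

```bash
python3 -c "
from rig import bot
print(bot.hand_in())"
```

```text
the job is handed in; nothing more can be done
None
```

The blue lid is pressed shut: it clicked past the catch at about 8 N, reached its hard stop, and stayed flush after the arm let go. The orange lid's image is essentially unchanged, the job was handed in after about 9.4 s, and the TCP height read about 34 mm below the pad's nominal height at the stop, so I finished the press by force and camera.

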